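# Click the pour counter's thumbwheel round to its pointer

### The job

Set the pour counter on the casting bench for the next batch: with a fingertip, lightly push the fins at the edge of its black thumbwheel so that the wheel clicks round clockwise (seen from above) until the round stud on it rests in its click at the fixed steel pointer, and do not run it on past the pointer. Only push the wheel: do not grip it, and do not shove, tip or lift the counter or disturb the things round it.

Things in the scene. Friction and masses are not known exactly. Their poses are not given: they have to be found in the camera images.
- counter: the bench counter: a heavy round grey metal base (foot 120 mm across, 40 mm high, about 1.8 kg) standing loose on the table, carrying a black thumbwheel on top. Origin: centre of its underside, on the wheel's axis; z up; its x axis points towards the fixed pointer, which stands roughly on the side away from the robot.
- count_wheel (a joint): the thumbwheel's angle in rad; grows as it turns clockwise seen from above; 0 = stud at the pointer. It clicks into eight rest positions, multiples of 0.785 (45 degrees), and starts two to four clicks short of 0. About 1 to 2 N at a fin drives it; pushed more than half a click past a rest position it snaps on into the next by itself, otherwise it springs back.
- wheel_centre (a point): middle of the wheel's upper face, on its vertical axis, 65 mm above the table. The wheel lies flat: a black disc 92 mm across, underside 44 mm above the table, with eight upright fins round its edge, 45 degrees apart, each 6 mm thick, from 44 to 64 mm above the table and reaching out to 66 mm from the axis (about 45 mm free between their tips).
- wheel_near (a point): point on the counter straight opposite the pointer, 66 mm from the wheel's axis and 54 mm above the table, on the side roughly towards the robot: at every rest position the outer end of a fin stands here. It does not turn with the wheel. Pushing that fin clockwise here means pushing it to the robot's left.
- stud (a point): top of the one round steel stud on the wheel's upper face (14 mm across, 10 mm tall), 34 mm from the axis, on the line of one fin; its top is 75 mm above the table.
- pointer_tip (a point): tip of the fixed steel pointer, 54 mm from the wheel's axis and 78 mm above the table, pointing inward over the fins; its bracket rises outside the wheel, up to 90 mm from the axis and 80 mm above the table.
- sanding_block: brown sanding block 64 x 100 x 28 mm, loose bystander; origin: centre of its underside
- wax_bar: green wax bar 37 x 76 x 14 mm, loose bystander; origin: centre of its underside
- screwdriver: screwdriver with yellow handle, about 131 mm long, 16 mm high, loose bystander; origin: centre of its underside
- cast_chip: flat black cast 157 x 95 x 14 mm, loose bystander; origin: centre of its underside

How it is judged:
By the outcome, as a careful person would: the job done as asked, in the order asked, and still so for the second after the job is handed in, with the robot touching nothing.
It also fails if it takes over 64 s, if anything falls off the work surface, if the arm or the gripper's body presses on something with over 40 N, if the wrist force passes 120 N, or if a joint passes its speed limit or range.

### The arm

A 6-joint arm with a two-finger parallel gripper is mounted at the origin on the work surface; the furniture and walls round the work are solid. World frame = base frame: x ahead of the robot, y to its left, z up, the work surface at z = 0. Lengths are in m, angles in degrees, forces in N, time in s.
With the tool pointing down it reaches from about 0.325 to 0.775 m from the base axis. Payload 5.5 kg.
Tool frame: the origin (TCP) lies on the centre line of the jaws, within the pads' length; the fingertips stand 11 mm ahead of it and the grasp point (between the pads) lies 8 mm behind it; z points along the fingers, y is the line along which they close (so a half turn about z gives the same grasp; the last joint's range is limited). The gripper opens to 88 mm and grips with 3 to 60 N. Pads are 20 mm wide; open, the fingers measure 115 mm over their backs; the gripper's body (75 mm by 178 mm) begins 61 mm behind the grasp point.
Start: joints at [-69.082, 5.22, 70.514, -0, 104.267, -3.249], TCP at [0.246, -0.547, 0.234] pointing down, gripper open.
Joint ranges: [-164.24, 164.24], [-49.07, 125.15], [9.68, 141.18], [-86.29, 266.29], [3.28, 154.24], [-151.56, 151.56]. Speed limits (degrees/s): [147.25, 147.25, 172.46, 180, 180, 180].

### API

Orientations are given as a 3x3 rotation matrix whose columns are the frame's x, y, z axes.
In Python, from plant import bot gives the robot as it stands.
- The arm moves only by the tool apply_moves, never from a script. Its argument "steps" is a list of rows, each a list of 5 numbers: the finger opening in m, from 0 to 0.0878, then the shift along the tool's x, y, z in m, then the turn about the tool's z in degrees. In form: [[hand, tx, ty, tz, twist], ...]. A call has 1 to 8 rows; each row shifts and turns the commanded pose from where the row before left it, along the tool's axes as they then stand; what a row does not reach is not made up. A row lasts 1/12 s, in which the tool goes at most 41.7 mm and 7.16 degrees, less where a joint would pass 70% of its speed; a pose out of reach is approached as far as the arm can. A call with a gripper value outside its range is refused whole. The fingers move at their own pace and stop on an object; "newtons" is the grip in N (left out, the last holds). Time passes only in rows, so rows that do not move let the fingers close. It gives the time, the measured TCP pose, the force, the opening and the grip force at its end, in the units of the state.
- bot.get_obs(): the state, without advancing time (a new reading comes with each control period).
- bot.capture(name): name is "scene" or "top" or "wrist"; returns (picture, depth): 420x560x3 uint8, red, green, blue; 420x560 float32, m along the optical axis (not along the pixel's ray), 0 where there is no reading.
- bot.camera_model(name): a dict with "intrinsics" (3x3 intrinsics, pixels), "k1" (the pictures are not rectified: a ray, as slopes to the right and down, at radius r is drawn at 1 + k1 r^2 times it, then the intrinsics apply), "rvec" (rotation vector, rad) and "tvec" (3), from world to camera coordinates, as OpenCV has them; the wrist camera has in their place "mount" (4x4, takes a point from camera to tool coordinates, whose origin is the TCP and whose axes are the flange's). Camera axes: x right, y down, z forward; pixel columns grow to the right and rows downward; lengths in m; the calibration is good to about 2 mm. A picture is of the moment at which its call begins: read the wrist's pose just before it. camera_model takes no time and is no camera call.
- bot.sign_off(): hands the job in; it is judged then, once.
The state is a dict: "time_s": time; "joint_pos": joint angles; "joint_vel": joint speeds; "joint_efforts": joint torques, N m; "tool_pos": TCP position; "tool_rot": TCP orientation; "ft_force": force on the tool from outside, world axes, zero at the start; "wrist_torque": the same for the moment, N m; "opening": opening from 0.0 (shut) to 1.0 (fully open); "finger_force": force on a finger pad.
Only numpy, scipy, OpenCV 4.12 (cv2) and the standard library are available. Lean on these libraries where they do the work, as an engineer would, in place of code of your own. Each camera call takes 0.05 s, during which the arm holds its last target. There are 200 camera calls.

## Working session

There is one attempt and no reset: what is moved stays moved. The work goes in short steps, Python scripts to look and compute and a tool call to move; the robot and the scene stay as the last step left them, time stands still between calls to the robot, and variables do not carry over. Pictures are saved under pics/ and viewed, at most 10 in all, crops included, and the job is handed in when it is done.

Besides the shell and the picture viewer there is one more tool, called after ">>>" by a JSON object that holds its "api" and its "payload", one argument or row to a line. apply_moves: Moves the arm, as the interface text tells. Its arguments: {"type":"object","properties":{"steps":{"type":"array"},"newtons":{"type":"number"}},"required":["steps"]}

```bash
mkdir -p pics
cat > h.py <<'E'
import numpy as np, cv2
from plant import bot
def proj_setup(n):
    m=bot.camera_model(n); K=np.array(m["intrinsics"]); d=np.array([m["k1"],0,0,0,0.])
    if "mount" in m:
        o=bot.get_obs(); T=np.eye(4); T[:3,:3]=o["tool_rot"]; T[:3,3]=o["tool_pos"]
        C=T@np.array(m["mount"])
    else:
        R=cv2.Rodrigues(np.array(m["rvec"],float))[0]; C=np.eye(4); C[:3,:3]=R.T; C[:3,3]=-R.T@np.array(m["tvec"]).ravel()
    return K,d,C
def rays(n,px):
    K,d,C=proj_setup(n); p=cv2.undistortPoints(np.array(px,float).reshape(-1,1,2),K,d).reshape(-1,2)
    return C[:3,3],np.c_[p,np.ones(len(p))]@C[:3,:3].T
def at_z(n,px,z):
    c,r=rays(n,px); return c+r*((z-c[2])/r[:,2])[:,None]
def cloud(n,dep):
    v,u=np.mgrid[:420,:560]; c,r=rays(n,np.c_[u.ravel(),v.ravel()])
    return (c+r*dep.reshape(-1,1)).reshape(420,560,3)
E
python3 - <<'E'
from h import *
for n in("scene","top"):
    K,d,C=proj_setup(n); p,dep=bot.capture(n); cv2.imwrite(f"pics/{n}.png",p[:,:,::-1]); np.savez(n,p=p,d=dep); print(n,C.round(3).tolist(),K[0,0],d[0])
E
```

```text
scene [[-0.782, -0.434, 0.447, 0.0], [-0.623, 0.544, -0.562, 0.589], [0.001, -0.718, -0.696, 0.875], [0.0, 0.0, 0.0, 1.0]] 487.6518390413857 -0.15363675653430903
top [[0.12, -0.969, 0.218, 0.207], [-0.993, -0.118, 0.023, -0.072], [0.004, -0.219, -0.976, 1.354], [0.0, 0.0, 0.0, 1.0]] 509.0764597177361 -0.06244810252632166
```

View pics/top.png

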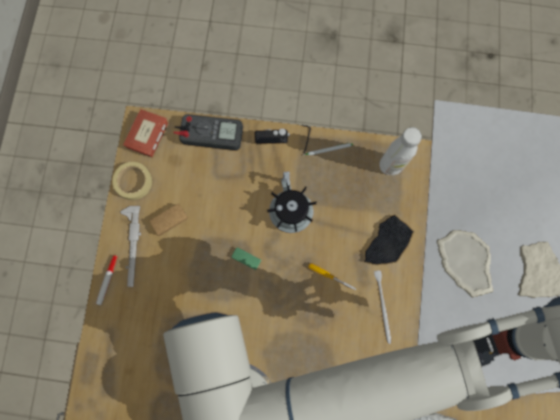

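View pics/scene.png

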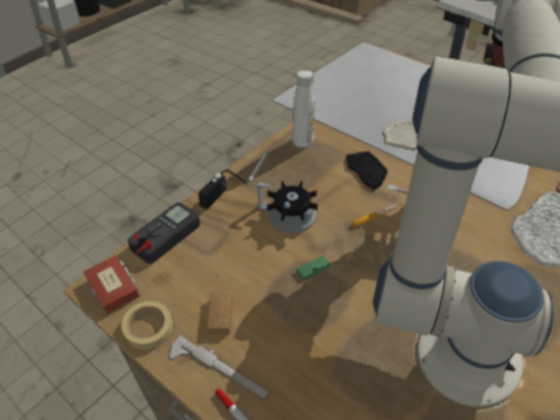

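The top view shows the counter at about (292,208) with its pointer at (287,182). The wax bar is at (246,258) and the screwdriver at (325,272). In the scene view the wheel is at (292,200) and the pointer at (265,195). I'll enlarge both and measure.

Run:
```python
from h import *
t=np.load("top.npz");s=np.load("scene.npz")
f=lambda p,x,y:cv2.resize(p[y-35:y+35,x-35:x+35,::-1],(400,400),interpolation=cv2.INTER_CUBIC)
cv2.imwrite("pics/crop.png",np.hstack([f(t["p"],292,205),f(s["p"],290,203)]))
for n,z,(x,y) in(("top",t,(292,205)),("scene",s,(290,203))):
    P=cloud(n,z["d"])[y-35:y+35,x-35:x+35].reshape(-1,3); p=z["p"][y-35:y+35,x-35:x+35].reshape(-1,3)
    m=(P[:,2]>.045)&(P[:,2]<.072)&(p.max(1)<60)
    c,r=cv2.minEnclosingCircle(P[m][:,:2].astype(np.float32)); print(n,m.sum(),c,r,np.median(P[m],0))
    b=(P[:,2]>.03)&(P[:,2]<.12); print(P[b].min(0),P[b].max(0))
print(at_z("top",[[292,208],[287,180],[246,258],[325,272]],.06))
```

```text
top 849 (0.5202429294586182, -0.086615189909935) 0.062016867101192474 [ 0.51960718 -0.08546465  0.06571419]
[ 0.45982921 -0.15025775  0.03044467] [ 0.60908716 -0.02535817  0.0874442 ]
scene 990 (0.5224072933197021, -0.0848473608493805) 0.06436467915773392 [ 0.51181557 -0.07377179  0.06335103]
[ 0.46063225 -0.1481071   0.03012926] [ 0.61213311 -0.02426717  0.08231772]
[[ 0.51918708 -0.08976308  0.06      ]
 [ 0.59325932 -0.06812427  0.06      ]
 [ 0.37441209  0.01226682  0.06      ]
 [ 0.36303942 -0.19191689  0.06      ]]
```

View pics/crop.png

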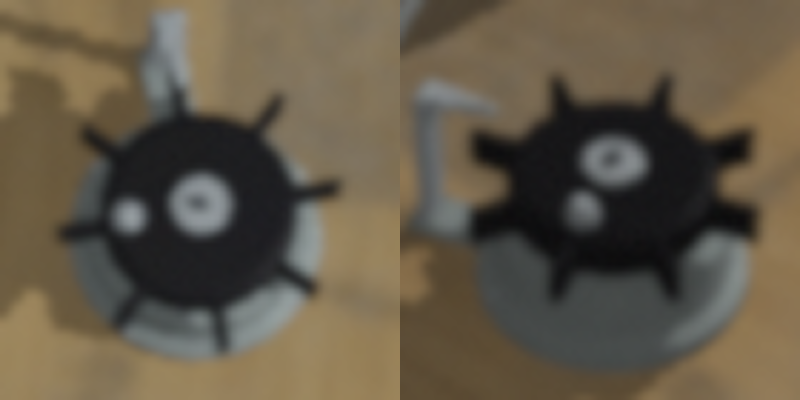

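The crop shows the stud at (128,215), the hub at (201,205) and the pointer over the fin at (178,100). The stud is therefore about 90° (two clicks) counter-clockwise of the pointer. Next I'll work out the exact directions and the tool targets.

Run:
```python
from h import *
T=lambda x,y:[257+x/5.714,170+y/5.714]
S=lambda x,y:[255+(x-400)/5.714,168+y/5.714]
q=at_z("top",[T(84,132),T(280,100),T(338,187),T(313,290),T(223,350),T(118,327),T(62,234)],.064)[:,:2]
c,r=cv2.minEnclosingCircle(q.astype(np.float32)); c=np.array(c)
print("top tips",q.round(3).tolist(),c,r)
q2=at_z("scene",[S(556,80),S(668,80),S(748,135),S(755,212),S(675,297),S(553,297),S(475,212),S(475,138)],.062)[:,:2]
print("scene",cv2.minEnclosingCircle(q2.astype(np.float32)))
hub=at_z("top",[T(201,205)],.068)[0]; st=at_z("top",[T(128,215)],.075)[0]; print("hub,stud",hub,st, "stud scene",at_z("scene",[S(583,210)],.075),"hubscene",at_z("scene",[S(615,160)],.068))
pt=at_z("top",[T(168,60)],.08)[0]; print("pointer",pt, at_z("scene",[S(495,110)],.078))
a=np.degrees(np.arctan2(q[:,1]-c[1],q[:,0]-c[0])); print(a.round(1),(a%45).round(1))
o=bot.get_obs(); print(o["tool_pos"],np.array(o["tool_rot"]).round(3).tolist(),o["opening"])
```

```text
top tips [[0.552, -0.032], [0.578, -0.12], [0.54, -0.151], [0.491, -0.144], [0.458, -0.107], [0.463, -0.059], [0.503, -0.028]] [ 0.52038407 -0.08935528] 0.06516831368207932
scene ((0.5178921818733215, -0.08073712885379791), 0.07046611607074738)
hub,stud [ 0.52294844 -0.08947385  0.068     ] [ 0.51261296 -0.05714115  0.075     ] stud scene [[ 0.50971791 -0.05031661  0.075     ]] hubscene [[ 0.52242098 -0.08791545  0.068     ]]
pointer [ 0.58575034 -0.06678718  0.08      ] [[ 0.57487034 -0.07210016  0.078     ]]
[  61.2  -28.2  -72.3 -118.4 -164.2  151.8  106.1] [16.2 16.8 17.7 16.6 15.8 16.8 16.1]
[ 0.24556669 -0.54717353  0.23262738] [[0.912, 0.409, -0.001], [0.409, -0.912, 0.002], [0.0, -0.002, -1.0]] 1.0014309880527248
```

>>> {"api": "apply_moves", "payload": {
  "steps": [
    [0,0.02725,-0.02456,0,0],
    [0,0.02725,-0.02456,0,0],
    [0,0.02725,-0.02456,0,0],
    [0,0.02725,-0.02456,0,0],
    [0,0.02725,-0.02456,0,0],
    [0,0.02725,-0.02456,0,0],
    [0,0.02725,-0.02456,0,0],
    [0,0.02725,-0.02456,0,0]
  ],
  "newtons": 10
}}

```text
time_s: 0.77
tool_pos: [0.3642, -0.2772, 0.2333]
tool_rot: [[0.912, 0.409, -0.0], [0.409, -0.912, 0.0], [-0.0, -0.0, -1.0]]
ft_force: [0.8, -0.6, -0.4]
opening: 0.429
finger_force: 0.0
```

>>> {"api": "apply_moves", "payload": {
  "steps": [
    [0,0.02725,-0.02456,0,0],
    [0,0.02725,-0.02456,0,0],
    [0,0.02725,-0.02456,0,0],
    [0,0.02725,-0.02456,0,0],
    [0,0,0,0,-6.86],
    [0,0,0,0,-6.86],
    [0,0,0,0,-6.86],
    [0,0,0,0,-6.86]
  ]
}}

```text
time_s: 1.43
tool_pos: [0.4233, -0.1441, 0.2332]
tool_rot: [[0.616, 0.788, -0.001], [0.788, -0.616, 0.0], [-0.0, -0.001, -1.0]]
ft_force: [-0.6, -0.2, -0.0]
opening: 0.005
finger_force: 0.0
```

>>> {"api": "apply_moves", "payload": {
  "steps": [
    [0,0,0,0,-6.86],
    [0,0,0,0,-6.86],
    [0,0,0,0,-6.86],
    [0,0,0,0,-6.86],
    [0,0,0,0,-6.86],
    [0,0,0,0,-6.86],
    [0,0,0,0,-6.86],
    [0,0,0,0,-6.86]
  ]
}}

```text
time_s: 2.1
tool_pos: [0.4232, -0.1446, 0.2332]
tool_rot: [[-0.289, 0.957, -0.001], [0.957, 0.289, 0.0], [0.0, -0.001, -1.0]]
ft_force: [0.1, 0.4, -1.1]
opening: 0.004
finger_force: 0.0
```

>>> {"api": "apply_moves", "payload": {
  "steps": [
    [0,0,0,0,0],
    [0,0,0,0,0],
    [0,0,0,0,0]
  ]
}}

```text
time_s: 2.35
tool_pos: [0.4232, -0.1446, 0.2334]
tool_rot: [[-0.28, 0.96, -0.0], [0.96, 0.28, 0.0], [0.0, -0.0, -1.0]]
ft_force: [0.3, -0.4, 0.4]
opening: 0.005
finger_force: 0.0
```

Run:
```python
from h import *
p,d=bot.capture("wrist"); cv2.imwrite("pics/w1.png",p[:,:,::-1])
P=cloud("wrist",d); m=(P[...,2]>.05)&(P[...,2]<.07)&(p.max(2)<60)&(abs(P[...,0]-.52)<.09)&(abs(P[...,1]+.088)<.09)
q=P[m][:,:2].astype(np.float32); print(m.sum()); print(cv2.minEnclosingCircle(q)) if len(q) else 0
```

```text
9064
((0.5239483714103699, -0.086896151304245), 0.06569413840770721)
```

View pics/w1.png

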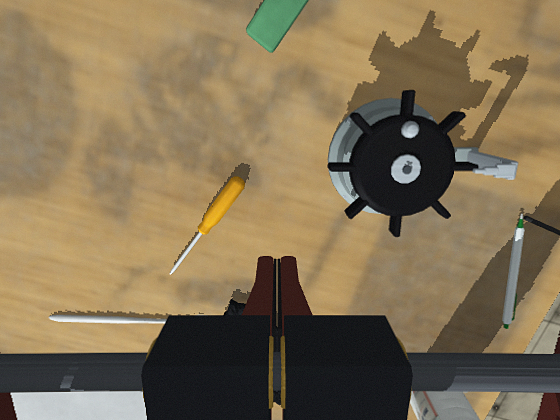

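The wrist view shows the wheel hub at (405,169), the stud at (410,129) and the pointer at (490,165), so two clicks are needed. The axis is at (0.524, -0.087). I'll lower the tool outside the wheel, then move into the gap.

>>> {"api": "apply_moves", "payload": {
  "steps": [
    [0,0,0,0.035,0],
    [0,0,0,0.035,0],
    [0,0,0,0.035,0],
    [0,0,0,0.035,0],
    [0,0,0,0.022,0],
    [0,0,0,0.01,0],
    [0,0,0,0,0]
  ]
}}

```text
time_s: 2.98
tool_pos: [0.4219, -0.144, 0.059]
tool_rot: [[-0.283, 0.959, -0.004], [0.959, 0.283, 0.002], [0.003, -0.004, -1.0]]
ft_force: [-0.2, -0.5, 1.0]
opening: 0.006
finger_force: 0.0
```

>>> {"api": "apply_moves", "payload": {
  "steps": [
    [0,0,0.01,0,0],
    [0,0,0.012,0,0],
    [0,0,0.012,0,0],
    [0,0,0.008,0,0],
    [0,0,0.006,0,0],
    [0,0,0,0,0],
    [0,0,0,0,0]
  ]
}}

```text
time_s: 3.57
tool_pos: [0.4699, -0.1311, 0.0623]
tool_rot: [[-0.284, 0.959, 0.001], [0.959, 0.284, -0.0], [-0.001, 0.0, -1.0]]
ft_force: [-1.1, -0.3, -0.7]
opening: 0.003
finger_force: 0.0
```

>>> {"api": "apply_moves", "payload": {
  "steps": [
    [0,0.003,0,0,0],
    [0,0.003,0,0,0],
    [0,0.003,0,0,0],
    [0,0.003,0,0,0],
    [0,0.002,0,0,0],
    [0,0.002,0,0,0],
    [0,0.002,0,0,0],
    [0,0.002,0,0,0]
  ]
}}

```text
time_s: 4.23
tool_pos: [0.4636, -0.1118, 0.0617]
tool_rot: [[-0.284, 0.959, 0.0], [0.959, 0.284, -0.0], [-0.0, -0.0, -1.0]]
ft_force: [0.4, -1.2, -0.5]
opening: 0.007
finger_force: 0.9
```

>>> {"api": "apply_moves", "payload": {
  "steps": [
    [0,0.002,0,0,0],
    [0,0.002,0,0,0],
    [0,0.002,0,0,0],
    [0,0.002,0,0,0],
    [0,0.002,0,0,0],
    [0,0.002,0,0,0],
    [0,0.002,0,0,0],
    [0,0.002,0,0,0]
  ]
}}

```text
time_s: 4.9
tool_pos: [0.459, -0.0962, 0.0616]
tool_rot: [[-0.284, 0.959, -0.0], [0.959, 0.284, 0.0], [0.0, -0.0, -1.0]]
ft_force: [0.4, -0.6, -1.2]
opening: 0.005
finger_force: 0.2
```

Run:
```python
from h import *
p,d=bot.capture("wrist"); cv2.imwrite("pics/w2.png",p[:,:,::-1]); print(bot.get_obs()["ft_force"])
```

```text
[-1.07755637 -0.6286999  -0.78096913]
```

View pics/w2.png

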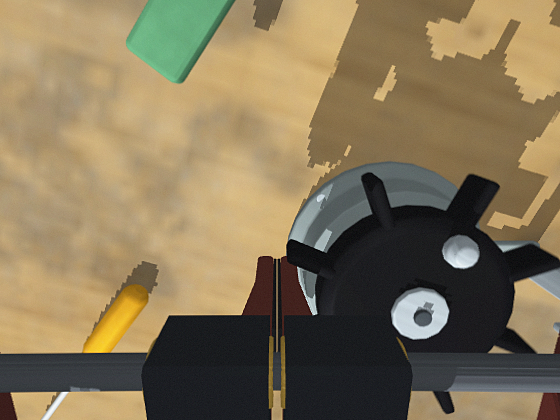

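The wrist view shows the stud at (460,251) relative to the hub at (420,312), so the wheel is part-way through its first click. The leading finger face is at the fin at (300,250). I'll carry on the stroke.

>>> {"api": "apply_moves", "payload": {
  "steps": [
    [0,0.002,0,0,0],
    [0,0.002,0,0,0],
    [0,0.002,0,0,0],
    [0,0.002,0,0,0]
  ]
}}

```text
time_s: 5.28
tool_pos: [0.4567, -0.0886, 0.0616]
tool_rot: [[-0.284, 0.959, -0.0], [0.959, 0.284, 0.0], [0.0, -0.0, -1.0]]
ft_force: [-0.3, -0.5, 0.5]
opening: 0.006
finger_force: 0.0
```

>>> {"api": "apply_moves", "payload": {
  "steps": [
    [0,0.002,0,0,0],
    [0,0.002,0,0,0],
    [0,0.002,0,0,0],
    [0,0.002,0,0,0],
    [0,0,0,0,0]
  ]
}}

```text
time_s: 5.7
tool_pos: [0.4545, -0.0808, 0.0616]
tool_rot: [[-0.284, 0.959, -0.0], [0.959, 0.284, 0.0], [0.0, 0.0, -1.0]]
ft_force: [-0.1, -0.7, 0.2]
opening: 0.009
finger_force: 0.0
```

Run:
```python
from h import *
p,d=bot.capture("wrist"); cv2.imwrite("pics/w3.png",p[:,:,::-1]); o=bot.get_obs(); print(o["ft_force"],o["tool_pos"])
```

```text
[-0.28152453 -0.07934559 -0.56604246] [ 0.45457231 -0.0809967   0.06162857]
```

View pics/w3.png

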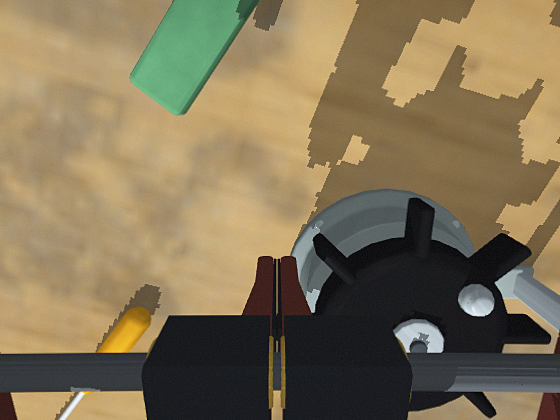

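The first click has settled: the stud is at (477,299), the fins stand 45° on at (420,225), and the finger is free in the gap. I'll withdraw radially, go back and re-enter for the second click.

>>> {"api": "apply_moves", "payload": {
  "steps": [
    [0,0,-0.008,0,0],
    [0,0,-0.014,0,0],
    [0,0,-0.018,0,0],
    [0,0,-0.01,0,0],
    [0,0,0,0,0],
    [0,-0.017,0,0,0],
    [0,-0.018,0,0,0],
    [0,-0.017,0,0,0]
  ]
}}

```text
time_s: 6.42
tool_pos: [0.4219, -0.1459, 0.0619]
tool_rot: [[-0.284, 0.959, 0.001], [0.959, 0.284, -0.0], [-0.001, 0.001, -1.0]]
ft_force: [-0.1, 0.2, -0.3]
opening: 0.008
finger_force: 0.0
```

>>> {"api": "apply_moves", "payload": {
  "steps": [
    [0,0,0,0,0],
    [0,0,0,0,0],
    [0,0,0.014,0,0],
    [0,0,0.014,0,0],
    [0,0,0.012,0,0],
    [0,0,0.01,0,0],
    [0,0,0,0,0],
    [0,0,0,0,0]
  ]
}}

```text
time_s: 7.08
tool_pos: [0.4693, -0.1304, 0.0615]
tool_rot: [[-0.285, 0.959, -0.001], [0.959, 0.285, 0.0], [0.0, -0.001, -1.0]]
ft_force: [0.6, -0.7, -0.3]
opening: 0.001
finger_force: 0.0
```

>>> {"api": "apply_moves", "payload": {
  "steps": [
    [0,0.003,0,0,0],
    [0,0.003,0,0,0],
    [0,0.003,0,0,0],
    [0,0.003,0,0,0],
    [0,0.002,0,0,0],
    [0,0.002,0,0,0],
    [0,0.002,0,0,0],
    [0,0.002,0,0,0]
  ]
}}

```text
time_s: 7.75
tool_pos: [0.4635, -0.1119, 0.0617]
tool_rot: [[-0.284, 0.959, -0.0], [0.959, 0.284, -0.0], [-0.0, -0.0, -1.0]]
ft_force: [-1.8, -2.1, -0.2]
opening: 0.004
finger_force: 0.9
```

>>> {"api": "apply_moves", "payload": {
  "steps": [
    [0,0.002,0,0,0],
    [0,0.002,0,0,0],
    [0,0.002,0,0,0],
    [0,0.002,0,0,0],
    [0,0.002,0,0,0],
    [0,0.002,0,0,0],
    [0,0.002,0,0,0],
    [0,0.002,0,0,0]
  ]
}}

```text
time_s: 8.42
tool_pos: [0.459, -0.0962, 0.0616]
tool_rot: [[-0.284, 0.959, -0.0], [0.959, 0.284, 0.0], [0.0, -0.0, -1.0]]
ft_force: [-0.3, -0.9, 0.5]
opening: 0.007
finger_force: 0.2
```

>>> {"api": "apply_moves", "payload": {
  "steps": [
    [0,0.002,0,0,0],
    [0,0.002,0,0,0],
    [0,0.002,0,0,0],
    [0,0.002,0,0,0],
    [0,0.002,0,0,0],
    [0,0.002,0,0,0],
    [0,0.002,0,0,0],
    [0,0,0,0,0]
  ]
}}

```text
time_s: 9.08
tool_pos: [0.4551, -0.0827, 0.0617]
tool_rot: [[-0.284, 0.959, -0.0], [0.959, 0.284, 0.0], [0.0, 0.0, -1.0]]
ft_force: [-0.8, 0.0, -0.7]
opening: 0.006
finger_force: 0.0
```

Run:
```python
from h import *
p,d=bot.capture("wrist"); cv2.imwrite("pics/w4.png",p[:,:,::-1]); o=bot.get_obs(); print(o["ft_force"],o["tool_pos"])
```

```text
[-0.42690866  0.01089457 -0.10068639] [ 0.45509705 -0.08291183  0.06162168]
```

View pics/w4.png

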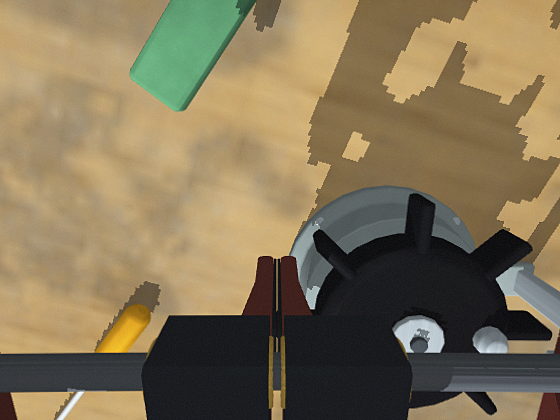

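The stud is now at (490,340), in line with the fin under the pointer, and the finger is free in the gap. I'll withdraw, raise the tool back towards the robot and check.

>>> {"api": "apply_moves", "payload": {
  "steps": [
    [0,0,-0.008,0,0],
    [0,0,-0.014,0,0],
    [0,0,-0.018,0,0],
    [0,0,-0.01,0,0],
    [0,0,0,-0.03,0],
    [0,0,0,-0.035,0],
    [0,0,0,-0.035,0],
    [0,0,0,-0.035,0]
  ]
}}

```text
time_s: 9.8
tool_pos: [0.4063, -0.0974, 0.198]
tool_rot: [[-0.283, 0.959, -0.0], [0.959, 0.283, -0.0], [0.0, -0.0, -1.0]]
ft_force: [1.0, 0.4, -0.2]
opening: 0.007
finger_force: 0.0
```

>>> {"api": "apply_moves", "payload": {
  "steps": [
    [0,-0.02,0,-0.03,0],
    [0,-0.03,0,0,0],
    [0,-0.03,0,0,0],
    [0,0,0,0,0],
    [0,0,0,0,0]
  ]
}}

```text
time_s: 10.22
tool_pos: [0.4293, -0.1749, 0.2261]
tool_rot: [[-0.281, 0.96, -0.002], [0.96, 0.281, 0.001], [0.001, -0.001, -1.0]]
ft_force: [-0.2, -0.4, -0.1]
opening: 0.003
finger_force: 0.0
```

Run:
```python
from h import *
p,d=bot.capture("wrist"); cv2.imwrite("pics/w5.png",p[:,:,::-1])
P=cloud("wrist",d); m=(P[...,2]>.05)&(P[...,2]<.07)&(p.max(2)<60)&(abs(P[...,0]-.52)<.09)&(abs(P[...,1]+.088)<.09)
print(cv2.minEnclosingCircle(P[m][:,:2].astype(np.float32)))
```

```text
((0.523789644241333, -0.08518008142709732), 0.06603444367647171)
```

View pics/w5.png

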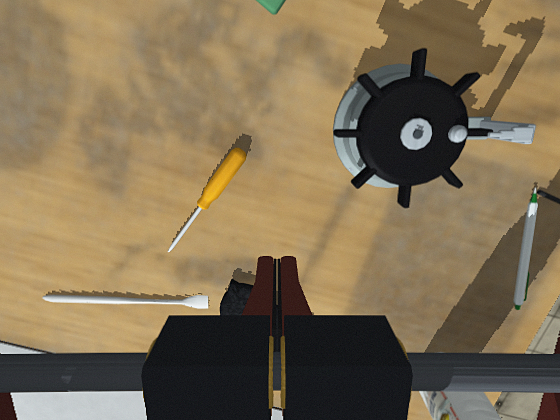

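The stud is at (458,133), right at the pointer tip and in line with its arm at (500,130). The counter hasn't moved and nothing is touching it, so I'm handing in.

```bash
python3 -c "from plant import bot; print(bot.sign_off())"
```

```text
the job is handed in; nothing more can be done
None
```

The wheel was pushed two clicks clockwise, one at a time, and the stud now rests at the pointer; the last wrist picture shows the counter in place to within about 2 mm, and the job is handed in.

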